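Park the desk tools on their outlines

TASK

Tidy the office table: set the stapler, the self-inking stamp, the tape dispenser and the paper-clip pot upright on the dark grey tiles, each inside the white outline that fits its own footprint and squared up with it (either way round is fine). Do not shift or knock over the water bottle and the tub of wafers.

Things in the scene. Friction and masses are not known exactly. Their poses are not given: they have to be found in the camera images.
- stapler: compact black desk stapler, 104 x 28 mm in plan, 47 mm tall at its front end and 41 mm at the rear. Origin: centre of its underside; x along its length (front at -x), z up. Its 26 mm wide upper arm spans heights 22 to 46 mm; grip it across y at mid-length, about 30 mm up. About 0.16 kg
- stamp: self-inking rubber stamp standing upright: grey frame 58 x 40 mm in plan and 42 mm tall, with a black grip 46 x 30 mm above it, up to 88 mm. Origin: centre of its underside; x along its 58 mm side, z up. Grip the black part across y (30 mm), about 66 mm up. About 0.12 kg
- dispenser: black tape dispenser, 90 x 50 mm in plan: base 24 mm tall with, centred 14 mm towards +x, a 56 mm long, 50 mm wide housing up to 46 mm and a 22 mm wide clear tape roll standing out of it up to 68 mm. Origin: centre of the underside; x along its 90 mm side, z up. Grip it across y (50 mm), e.g. 10 mm towards +x, about 32 mm up. About 0.35 kg
- clip_pot: round grey pot of paper clips, 54 mm diameter; grey body 50 mm tall under a slightly smaller black top at 54 mm with a few steel clips. Origin: centre of its underside, z up. Grip it across any diameter, about 32 mm up. About 0.13 kg
- tile_stapler: the stapler's place; a fixed flat dark grey tile 130 x 84 x 4 mm, long side along its x. Origin: centre of its underside, z up; its top is 4 mm above the table. A white outline 4 mm wide is centred on it: a long narrow rectangle, 116 mm (x) by 40 mm (y) outside
- tile_stamp: the stamp's place; a fixed flat dark grey tile 130 x 84 x 4 mm, long side along its x. Origin: centre of its underside, z up; its top is 4 mm above the table. A white outline 4 mm wide is centred on it: a short rectangle, 70 mm (x) by 52 mm (y) outside
- tile_dispenser: the tape dispenser's place; a fixed flat dark grey tile 130 x 84 x 4 mm, long side along its x. Origin: centre of its underside, z up; its top is 4 mm above the table. A white outline 4 mm wide is centred on it: a large broad rectangle, 102 mm (x) by 62 mm (y) outside
- tile_pot: the paper-clip pot's place; a fixed flat dark grey tile 130 x 84 x 4 mm, long side along its x. Origin: centre of its underside, z up; its top is 4 mm above the table. A white outline 4 mm wide is centred on it: a circle of 66 mm outside diameter
- bottle: loose clear water bottle standing beside the work, 60 mm diameter, 170 mm tall; leave it alone. Origin: centre of its underside
- wafer_tub: loose low round tub of wafers with a white lid, standing beside the work on the other side from the bottle, 108 mm diameter, 47 mm tall; leave it alone. Origin: centre of its underside
Mind the look-alikes: they are no part of the job. Leave any red or yellow look-alike of the tile_stapler alone.

How it is judged (in metres and radians):
At the end, for the whole second after the job is handed in: Each of the four tools stands upright (within 0.1 rad) and at rest on its own tile, its centre within 12 mm of the tile's centre; stapler, stamp and dispenser have their length along the outline's length within 0.25 rad, either way round (horizontal distance between stapler and tile_stapler below 0.012 m and z of stapler in the frame of tile_stapler between 0.001 and 0.008 m and angle between each of stapler, stamp, dispenser, clip_pot's own z axis and vertical below 0.1 rad and linear speed of each of stapler, stamp, dispenser, clip_pot below 0.02 m/s and angular speed of each of stapler, stamp, dispenser, clip_pot below 0.2 rad/s and angle between the x axis of stapler and the x axis of tile_stapler, either way round below 0.25 rad and horizontal distance between stamp and tile_stamp below 0.012 m and z of stamp in the frame of tile_stamp between 0.001 and 0.008 m and angle between the x axis of stamp and the x axis of tile_stamp, either way round below 0.25 rad and horizontal distance between dispenser and tile_dispenser below 0.012 m and z of dispenser in the frame of tile_dispenser between 0.001 and 0.008 m and angle between the x axis of dispenser and the x axis of tile_dispenser, either way round below 0.25 rad and horizontal distance between clip_pot and tile_pot below 0.012 m and z of clip_pot in the frame of tile_pot between 0.001 and 0.008 m); the robot touches nothing.
It fails at once if the water bottle or the wafer tub is shifted more than 20 mm or tipped (distance of any of bottle, wafer_tub from where it was at the start of the episode above 0.02 m or angle between any of bottle, wafer_tub's own z axis and vertical above 0.25 rad).
It also fails if it takes over 112 s, if anything falls off the work surface, if the arm or the gripper's body presses on something with over 40 N, if the wrist force passes 120 N, or if a joint passes its speed limit or range.

ROBOT

A 6-joint arm with a two-finger parallel gripper is mounted at the origin on the work surface. World frame = base frame: x ahead of the robot, y to its left, z up, the work surface at z = 0. Lengths are in mm, angles in rad, forces in N, time in s.
With the tool pointing down it reaches from about 350 to 975 mm from the base axis. Payload 17.4 kg.
Tool frame: the origin (TCP) lies between the finger pads; the fingertips stand 14 mm ahead of it and the grasp point (between the pads) lies 5 mm behind it; z points along the fingers, y is the line along which they close (so a half turn about z gives the same grasp; the last joint's range is limited). The gripper opens to 85 mm and grips with 20 to 120 N. Pads are 22 mm wide; open, the fingers measure 114 mm over their backs; the gripper's body (76 mm by 85 mm) begins 54 mm behind the grasp point. The pads swing forward as they close: fully open they stand 13 mm farther back than shut.
Start: joints at [-1.167, 0.116, 1.442, -0, 1.584, -0.038], TCP at [288.6, -610.199, 245.303] pointing down, gripper open.
Joint ranges: [-2.83, 2.83], [-0.83, 2.19], [0.07, 2.5], [-1.14, 4.28], [0.01, 3], [-2.97, 2.97]. Speed limits (rad/s): [1.89, 1.89, 2.22, 3.14, 3.14, 3.14].

INTERFACE

Orientations are given as [roll, pitch, yaw] about the fixed x, y, z axes, in that order (R = Rz(yaw) Ry(pitch) Rx(roll)).
In Python, from bench import state, capture, job_done gives the robot as it stands.
- The arm moves only by the tool apply_moves, never from a script. Its arguments are lists of equal length, an entry for each row: "xyz": the shift along the tool's x, y, z in mm, a list of three; "angular": the turn, a rotation vector about the tool's x, y, z in units of 10 degrees (1.0 is 10 degrees), a list of three. A call has 1 to 5 rows; each row is the pose to reach, as a shift and turn from the pose commanded when the call began, along the tool's axes at that moment; what a row does not reach only later rows make up. A row lasts 1/8 s, in which the tool goes at most 62.5 mm and 10.7 degrees, less where a joint would pass 70% of its speed; a pose out of reach is approached as far as the arm can. A call with a gripper value outside its range is refused whole. "jaw" is the closure, from 0 (fully open) to 1 (shut), set as the call begins (left out, the last holds). The fingers move at their own pace and stop on an object; "force" is the grip in N (left out, the last holds). Time passes only in rows, so rows that repeat a pose let the fingers close. It gives the time, the measured TCP pose, the force, the opening and the grip force at its end, in the units of the state.
- state(): the state, without advancing time (a new reading comes with each control period).
- capture(name): name is "side" or "top"; returns a dict with "color" (400x640x3 uint8, red, green, blue), "mtx" (3x3 intrinsics, pixels), "pose" (4x4, takes a point from camera to world coordinates). Camera axes: x right, y down, z forward; pixel columns grow to the right and rows downward; lengths in mm; the calibration is good to about 2 mm. A picture is of the moment at which its call begins. There is no depth.
- job_done(): hands the job in; it is judged then, once.
The state is a dict: "t": time; "q": joint angles; "qvel": joint speeds; "joint_torque": joint torques, N m; "tool_pos": TCP position; "orientation": TCP orientation; "wrist_force": force on the tool from outside, world axes, zero at the start; "ft_torque": the same for the moment, N m; "gripper_width": finger opening in mm; "grasp_force": force on a finger pad.
Only numpy, scipy, OpenCV 4.12 (cv2) and the standard library are available. Lean on these libraries where they do the work, as an engineer would, in place of code of your own. Each camera call takes 0.05 s, during which the arm holds its last target. There are 200 camera calls.

## Working session

There is one attempt and no reset: what is moved stays moved. The work goes in short steps, Python scripts to look and compute and a tool call to move; the robot and the scene stay as the last step left them, time stands still between calls to the robot, and variables do not carry over. Pictures are saved under pics/ and viewed, at most 14 in all, crops included, and the job is handed in when it is done.

Besides the shell and the picture viewer there is one more tool, called after "Request:" by a JSON object that holds its "op" and its "data". apply_moves: Moves the arm, as the interface text tells. Its arguments: {"type":"object","properties":{"xyz":{"type":"array"},"angular":{"type":"array"},"jaw":{"type":"number"},"force":{"type":"number"}},"required":["xyz","angular"]}

```bash
mkdir -p pics; python3 - <<'E'
from bench import state,capture
import cv2,numpy as np
print(state())
for n in("top","side"):
    c=capture(n);cv2.imwrite(f"pics/{n}0.png",c["color"][:,:,::-1]);print(n,c["mtx"].tolist(),np.round(c["pose"],4).tolist())
E
```

```text
{'t': 0.0, 'q': array([-1.16680475e+00,  1.16475668e-01,  1.44230069e+00,  1.03144062e-05,
        1.58401571e+00, -3.78155266e-02]), 'qvel': array([ 1.70152060e-03, -1.35571475e-03,  1.17960417e-03, -1.31604618e-03,
        6.12198419e-05, -2.11719398e-03]), 'joint_torque': array([-5.04407391e-03, -7.31985068e+01, -6.32496929e+01, -3.03568031e-04,
        6.34433585e-03,  1.10450230e-05]), 'tool_pos': array([ 288.52172771, -610.01711557,  244.54712771]), 'orientation': array([-3.14039449e+00, -5.56519718e-05,  4.41807199e-01]), 'wrist_force': array([ 0.57558208,  0.02698774, -0.47094371]), 'ft_torque': array([-0.01295836, -0.00871919,  0.05624708]), 'grasp_force': 0.0, 'gripper_width': 85.35726813157294}
top [[479.1128432998944, 0.0, 317.24204331696734], [0.0, 479.1128432998944, 195.51463618086257], [0.0, 0.0, 1.0]] [[0.0246, -0.9756, 0.2184, 125.4262], [-0.9997, -0.0232, 0.0092, -24.8661], [-0.004, -0.2185, -0.9758, 1561.0735], [0.0, 0.0, 0.0, 1.0]]
side [[464.2149805191013, 0.0, 320.4831319104286], [0.0, 464.2149805191013, 204.2906541426927], [0.0, 0.0, 1.0]] [[0.9791, -0.1427, 0.1447, 219.2082], [-0.2031, -0.6568, 0.7262, -1148.9797], [-0.0086, -0.7405, -0.672, 1099.2234], [0.0, 0.0, 0.0, 1.0]]
```

View pics/top0.png

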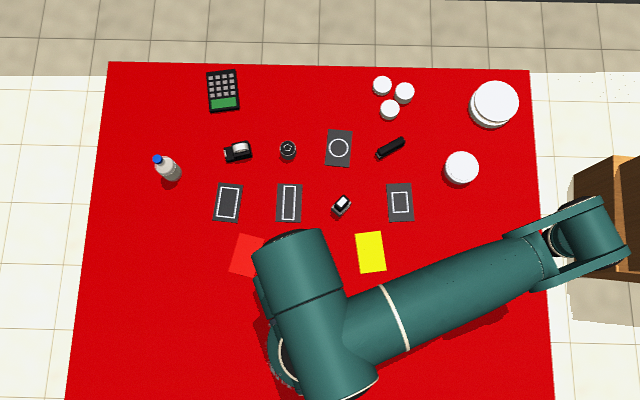

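View pics/side0.png

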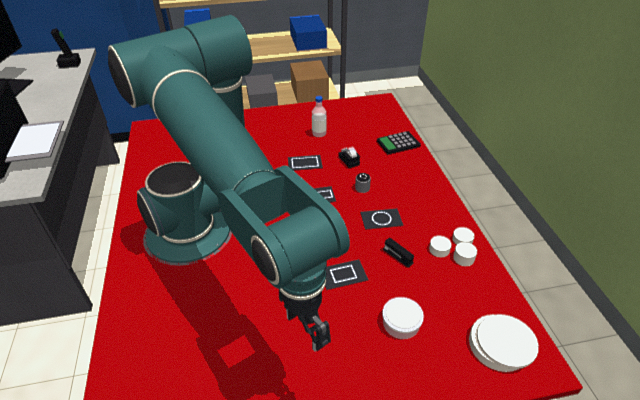

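The top view shows four dark tiles:
- large rectangle (228,202): dispenser
- narrow rectangle (289,202): stapler
- circle (338,148): pot
- short rectangle (400,202): stamp

The tools are the dispenser (238,151), pot (288,149), stapler (391,148) and stamp (341,205). The plain red (247,255) and yellow (371,252) tiles are the look-alikes. The narrow-outlined grey tile at (289,202) fits tile_stapler, and I'll confirm that in an enlarged crop.

```bash
cat > h.py <<'E'
import numpy as np,cv2
from bench import state,capture
def ray(c,uv,z):
    uv=np.atleast_2d(uv).astype(float);d=np.c_[(uv-c["mtx"][:2,2])/c["mtx"][0,0],np.ones(len(uv))]@c["pose"][:3,:3].T
    o=c["pose"][:3,3];return (o+d*((z-o[2])/d[:,2])[:,None])[:,:2]
def proj(c,P):
    P=np.atleast_2d(P).astype(float);q=(P-c["pose"][:3,3])@c["pose"][:3,:3];return q[:,:2]/q[:,2:]*c["mtx"][0,0]+c["mtx"][:2,2]
E
python3 - <<'E'
from h import *
c=capture("top");im=c["color"]
for i,(x,y,w,h) in enumerate([(205,130,130,100),(320,130,110,100)]):
    cv2.imwrite(f"pics/c{i}.png",cv2.resize(im[y:y+h,x:x+w,::-1],None,fx=6,fy=6,interpolation=cv2.INTER_CUBIC))
for n,(x,y) in dict(disp=(228,202),stapler=(289,202),pot=(338,148),stamp=(400,202)).items():
    s=im[y-24:y+25,x-18:x+19].astype(int)
    tile=((s[:,:,0]-s[:,:,1])<70).astype(np.uint8)
    _,l,st,ce=cv2.connectedComponentsWithStats(tile);k=1+np.argmax(st[1:,4])
    p=np.argwhere(l==k)[:,::-1]+[x-18,y-24];w=ray(c,p,4).astype(np.float32);r=cv2.minAreaRect(w)
    wh=(s.min(2)>130)&(l==k);pw=ray(c,np.argwhere(wh)[:,::-1]+[x-18,y-24],4).astype(np.float32)
    print(n,"tile",np.round(w.mean(0),1),np.round(r[0],1),np.round(r[1],1),round(r[2],1),"| white",np.round(pw.mean(0),1),[np.round(v,1) for v in cv2.minAreaRect(pw)])
E
```

```text
disp tile [443.9 287.9] [444.5 287.8] [ 83.2 130.3] 84.8 | white [443.5 288.4] [array([444.8, 289. ]), array([ 65.1, 102.7]), np.float64(84.7)]
stapler tile [447.2  84.2] [447.9  84.3] [ 82.7 130.2] 89.0 | white [447.8  85. ] [array([448.2,  85.2]), array([ 43.2, 117.5]), np.float64(89.0)]
pot tile [642.4 -76.9] [642.8 -76.7] [ 83.4 130.8] 85.6 | white [643.6 -76.7] [array([643.2, -76.7]), array([60.7, 68.2]), np.float64(1.3)]
stamp tile [ 458.2 -283.8] [ 458.7 -283.7] [129.9  84.1] 4.1 | white [ 457.8 -283.8] [array([ 459.1, -283.9]), array([71.3, 54.9]), np.float64(4.1)]
```

View pics/c0.png

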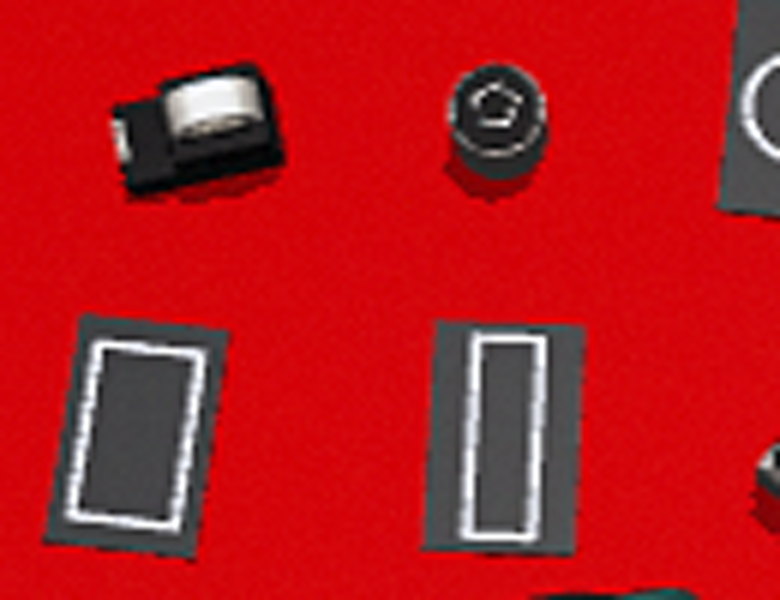

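View pics/c1.png

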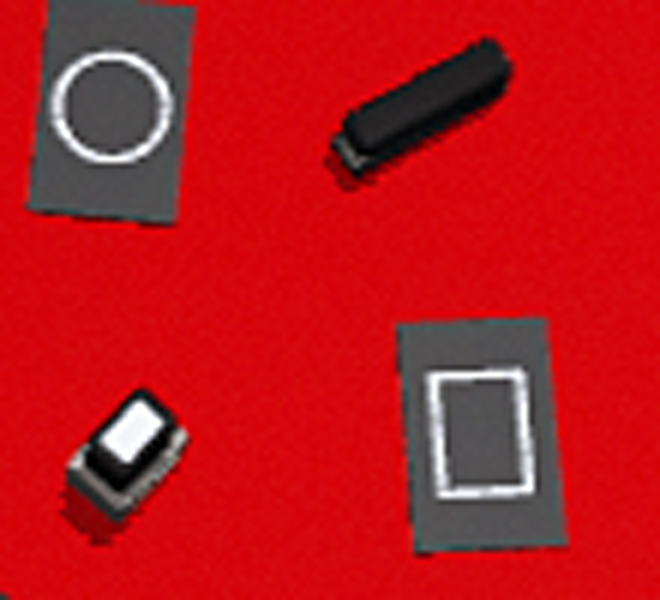

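```bash
cat > fit.py <<'E'
from h import *
from scipy.optimize import minimize
cyl=lambda r,z0,z1:[[r*np.cos(a),r*np.sin(a),z] for a in np.arange(0,6.28,.2) for z in(z0,z1)]
box=lambda x0,x1,w,z0,z1:[[x,y,z] for x in(x0,x1) for y in(-w/2,w/2) for z in(z0,z1)]
M=dict(stapler=[box(-52,52,28,0,12),box(-50,52,26,20,41),box(-50,0,26,20,46)],
 stamp=[box(-29,29,40,0,42),box(-23,23,30,42,88)],
 dispenser=[box(-45,45,50,0,24),box(-14,42,50,0,46),[[14+28*np.cos(a),y,40+28*np.sin(a)] for a in np.arange(0,3.2,.2) for y in(-11,11)]],
 clip_pot=[cyl(27,0,50),cyl(25,50,54)])
M["stapler"].append(box(-40,52,26,0,41))
def fit(c,n,x,y,yaws,z0=0,cx=None,R=26,S=6):
    im=c["color"].astype(int);u,v=np.round(proj(c,[x,y,25])[0]).astype(int) 
    s=im[v-R:v+R,u-R:u+R];m=((s[:,:,0]-s[:,:,1])<70).astype(np.uint8)
    _,l,st,ce=cv2.connectedComponentsWithStats(m)
    k=1+np.argmin([np.hypot(*(q-R))-0.02*a for q,a in zip(ce[1:],st[1:,4])]);soft=(l==k).astype(float)
    def ren(p):
        Rz=np.array([[np.cos(p[2]),-np.sin(p[2]),0],[np.sin(p[2]),np.cos(p[2]),0],[0,0,1]])
        a=np.zeros((2*R*S,2*R*S),np.uint8)
        for b in M[n]:
            q=(proj(c,np.array(b)@Rz.T+[p[0],p[1],z0])-[u-R,v-R]+.5)*S-.5
            cv2.fillConvexPoly(a,cv2.convexHull(np.round(q*16).astype(np.int32)),1,shift=4)
        return cv2.resize(a.astype(np.float32),(2*R,2*R),interpolation=cv2.INTER_AREA)
    f=lambda p:np.abs(ren([p[0],p[1],p[2]/40])-soft).sum()
    best=min((minimize(f,[x,y,w*40],method="Nelder-Mead",options=dict(initial_simplex=[[x,y,w*40],[x+12,y,w*40],[x,y+12,w*40],[x,y,w*40+8]],xatol=.1,fatol=.05)) for w in yaws),key=lambda r:r.fun)
    p=best.x;return np.round([p[0],p[1],p[2]/40],3),round(best.fun,1),int(soft.sum())
E
python3 - <<'E'
from fit import *
c=capture("top")
for n,uv,yw in [("dispenser",(238,151),(-1.2,1.9)),("clip_pot",(288,149),(0,)),("stapler",(390,147),(-1.0,2.1,-.8,2.3)),("stamp",(341,205),(-.4,-.7,-1))]:
    print(n,*fit(c,n,*ray(c,uv,25)[0],yw))
print(ray(c,[(461,168)],47),ray(c,[(169,172)],60))
E
```

```text
dispenser [615.493 263.105  -1.3  ] 44.3 452
clip_pot [6.2320e+02 9.2939e+01 1.7300e-01] 26.0 249
stapler [ 640.633 -249.98    -0.975] 48.9 297
stamp [436.621 -87.968  -0.686] 27.3 250
[[ 567.763106   -479.14789964]] [[528.1727865  473.01107133]]
```

```bash
cat > ov.py <<'E'
from fit import *
def ov(c,n,p,z0=0,R=20,S=15):
    u,v=np.round(proj(c,[p[0],p[1],25])[0]).astype(int);a=cv2.resize(c["color"][v-R:v+R,u-R:u+R,::-1],None,fx=S,fy=S,interpolation=cv2.INTER_CUBIC)
    Rz=cv2.Rodrigues(np.array([0,0,float(p[2])]))[0]
    for b in M[n]:
        q=(proj(c,np.array(b)@Rz.T+[p[0],p[1],z0])-[u-R,v-R]+.5)*S-.5
        cv2.polylines(a,[cv2.convexHull(q.astype(np.int32))],True,(0,255,0),1)
    return cv2.resize(a,(300,300))
E
python3 - <<'E'
from ov import *
c=capture("top")
P=[ov(c,*a) for a in [("dispenser",(615.5,263.1,-1.3)),("clip_pot",(623.2,92.9,0)),("stapler",(640.6,-250,-.975)),("stamp",(436.6,-88,-.686))]]
cv2.imwrite("pics/ov0.png",np.vstack([np.hstack(P[:2]),np.hstack(P[2:])]))
E
```

```text
(no output)
```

View pics/ov0.png

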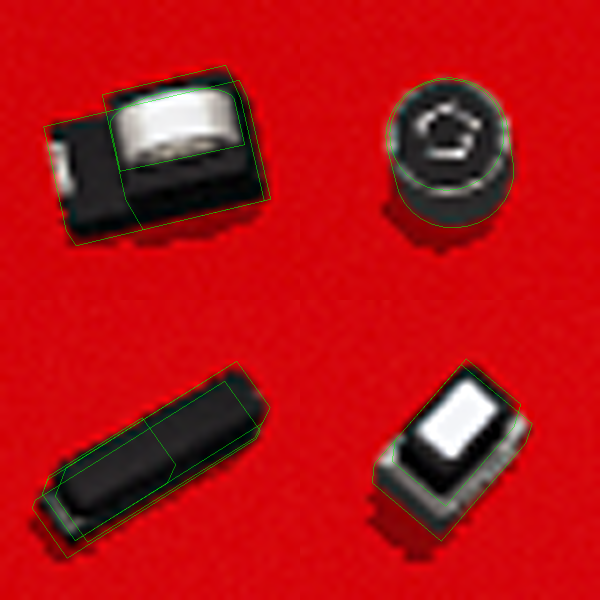

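The overlay fits match all four objects. All are upright, and the narrow-outlined dark grey tile at (289,202) is confirmed as tile_stapler. Next is the motion plan.

```bash
cat > plan.py <<'E'
import numpy as np,sys
def plan(pose,wps,step=56,deg=10):
    p=np.array(pose,float)   # x y z yaw (commanded)
    for name,w,settle in wps:
        w=np.array(w,float);first=True
        while True:
            d=w-p;n=max(int(np.ceil(max(np.linalg.norm(d[:3])/step,abs(np.degrees(d[3]))/deg)-1e-2)),1)
            k=min(n,5);c,s=np.cos(p[3]),np.sin(p[3]);e=d*k/n
            t=np.round([c*e[0]+s*e[1],s*e[0]-c*e[1],-e[2]]);a=np.round(-np.degrees(e[3])/10,2)
            rows=[(np.round(t*min(i,k)/k,0).astype(int).tolist(),round(float(a*min(i,k)/k),2)) for i in range(1,(5 if n<=5 and settle else k)+1)]
            t=np.array(rows[-1][0]);a=rows[-1][1]
            p=p+[c*t[0]+s*t[1],s*t[0]-c*t[1],-t[2],-np.radians(a*10)]
            print(name,"xyz",[r[0] for r in rows],"ang",[[0,0,r[1]] for r in rows],"->",np.round(p,3).tolist())
            if n<=5:break
E
python3 - <<'E'
from plan import *
plan([288.6,-610.2,245.3,.4418],[("above",[640.6,-250,150,-.975],1),("down",[640.6,-250,26,-.975],1),("CLOSE",[640.6,-250,26,-.975],1),("lift",[640.6,-250,150,-.975],0),
("carry",[447.8,84.7,150,-.018],1),("lower",[447.8,84.7,31,-.018],1),("OPEN",[447.8,84.7,31,-.018],1),("up",[447.8,84.7,170,-.018],0),
("stamp above",[436.6,-88,190,-.686],1)])
E
```

```text
above xyz [[47, -18, 10], [94, -35, 19], [142, -53, 29], [189, -70, 38], [236, -88, 48]] ang [[0, 0, 0.81], [0, 0, 1.62], [0, 0, 2.44], [0, 0, 3.25], [0, 0, 4.06]] -> [464.314, -429.744, 197.3, -0.267]
above xyz [[25, -44, 9], [49, -88, 19], [74, -132, 28], [98, -176, 38], [123, -220, 47]] ang [[0, 0, 0.81], [0, 0, 1.62], [0, 0, 2.44], [0, 0, 3.25], [0, 0, 4.06]] -> [640.965, -249.956, 150.3, -0.975]
down xyz [[0, 0, 41], [0, 0, 83], [0, 0, 124], [0, 0, 124], [0, 0, 124]] ang [[0, 0, -0.0], [0, 0, -0.0], [0, 0, -0.0], [0, 0, -0.0], [0, 0, -0.0]] -> [640.965, -249.956, 26.3, -0.975]
CLOSE xyz [[0, 0, 0], [0, 0, 0], [0, 0, 0], [0, 0, 0], [0, 0, 0]] ang [[0, 0, -0.0], [0, 0, -0.0], [0, 0, -0.0], [0, 0, -0.0], [0, 0, -0.0]] -> [640.965, -249.956, 26.3, -0.975]
lift xyz [[0, 0, -41], [0, 0, -83], [0, 0, -124]] ang [[0, 0, -0.0], [0, 0, -0.0], [0, 0, -0.0]] -> [640.965, -249.956, 150.3, -0.975]
carry xyz [[-55, -4, 0], [-110, -8, 0], [-165, -12, 0], [-220, -16, 0], [-275, -20, 0]] ang [[0, 0, -0.78], [0, 0, -1.57], [0, 0, -2.35], [0, 0, -3.14], [0, 0, -3.92]] -> [503.295, -11.059, 150.3, -
[... 191 characters left out ...]
9, 150.3, -0.017]
lower xyz [[0, 0, 40], [0, 0, 79], [0, 0, 119], [0, 0, 119], [0, 0, 119]] ang [[0, 0, 0.0], [0, 0, 0.0], [0, 0, 0.0], [0, 0, 0.0], [0, 0, 0.0]] -> [447.529, 84.999, 31.3, -0.017]
OPEN xyz [[0, 0, 0], [0, 0, 0], [0, 0, 0], [0, 0, 0], [0, 0, 0]] ang [[0, 0, 0.0], [0, 0, 0.0], [0, 0, 0.0], [0, 0, 0.0], [0, 0, 0.0]] -> [447.529, 84.999, 31.3, -0.017]
up xyz [[0, 0, -46], [0, 0, -93], [0, 0, -139]] ang [[0, 0, 0.0], [0, 0, 0.0], [0, 0, 0.0]] -> [447.529, 84.999, 170.3, -0.017]
stamp above xyz [[-2, 43, -5], [-4, 86, -10], [-6, 130, -15], [-8, 173, -20], [-8, 173, -20]] ang [[0, 0, 0.96], [0, 0, 1.92], [0, 0, 2.87], [0, 0, 3.83], [0, 0, 3.83]] -> [436.551, -87.838, 190.3, -0.686]
```

Request:
{"op": "apply_moves", "data": {"xyz": [[47, -18, 10], [94, -35, 19], [142, -53, 29], [189, -70, 38], [236, -88, 48]], "angular": [[0, 0, 0.81], [0, 0, 1.62], [0, 0, 2.44], [0, 0, 3.25], [0, 0, 4.06]], "jaw": 0, "force": 50}}

```text
t: 0.88
tool_pos: [465.3, -428.5, 197.1]
orientation: [3.141, -0.0, -0.272]
wrist_force: [0.8, -0.9, -1.0]
gripper_width: 85.2
grasp_force: 0.0
```

Request:
{"op": "apply_moves", "data": {"xyz": [[25, -44, 9], [49, -88, 19], [74, -132, 28], [98, -176, 38], [123, -220, 47]], "angular": [[0, 0, 0.81], [0, 0, 1.62], [0, 0, 2.44], [0, 0, 3.25], [0, 0, 4.06]]}}

```text
t: 1.5
tool_pos: [641.9, -248.6, 149.9]
orientation: [3.141, 0.0, -0.98]
wrist_force: [0.2, -0.8, -0.1]
gripper_width: 85.4
grasp_force: 0.0
```

Request:
{"op": "apply_moves", "data": {"xyz": [[0, 0, 40], [0, 0, 80], [0, 0, 110], [0, 0, 124], [0, 0, 124]], "angular": [[0, 0, 0], [0, 0, 0], [0, 0, 0], [0, 0, 0], [0, 0, 0]]}}

```text
t: 2.12
tool_pos: [640.8, -249.9, 25.9]
orientation: [3.141, 0.001, -0.975]
wrist_force: [0.1, -0.9, 0.4]
gripper_width: 85.3
grasp_force: 0.0
```

Request:
{"op": "apply_moves", "data": {"xyz": [[0, 0, 0], [0, 0, 0], [0, 0, 0], [0, 0, 0], [0, 0, 0]], "angular": [[0, 0, 0], [0, 0, 0], [0, 0, 0], [0, 0, 0], [0, 0, 0]], "jaw": 1}}

```text
t: 2.75
tool_pos: [641.3, -250.1, 27.2]
orientation: [-3.141, -0.001, -0.975]
wrist_force: [-1.2, 0.5, 6.4]
gripper_width: 25.3
grasp_force: 49.1
```

Request:
{"op": "apply_moves", "data": {"xyz": [[0, 0, -20], [0, 0, -60], [0, 0, -100], [0, 0, -124]], "angular": [[0, 0, 0], [0, 0, 0], [0, 0, 0], [0, 0, 0]]}}

```text
t: 3.25
tool_pos: [641.4, -250.1, 154.1]
orientation: [-3.14, -0.002, -0.975]
wrist_force: [-0.2, -1.1, -1.9]
gripper_width: 25.4
grasp_force: 48.7
```

Request:
{"op": "apply_moves", "data": {"xyz": [[-55, -4, 0], [-110, -8, 0], [-165, -12, 0], [-220, -16, 0], [-275, -20, 0]], "angular": [[0, 0, -0.78], [0, 0, -1.57], [0, 0, -2.35], [0, 0, -3.14], [0, 0, -3.92]]}}

```text
t: 3.88
tool_pos: [502.2, -9.8, 151.5]
orientation: [-3.141, -0.001, -0.287]
wrist_force: [0.8, 0.9, -1.0]
gripper_width: 25.4
grasp_force: 48.7
```

Request:
{"op": "apply_moves", "data": {"xyz": [[-40, -38, 0], [-81, -76, 0], [-81, -76, 0], [-81, -76, 0], [-81, -76, 0]], "angular": [[0, 0, -0.79], [0, 0, -1.57], [0, 0, -1.57], [0, 0, -1.57], [0, 0, -1.57]]}}

```text
t: 4.5
tool_pos: [448.0, 84.3, 150.6]
orientation: [3.141, -0.0, -0.019]
wrist_force: [-0.0, -0.7, -1.4]
gripper_width: 25.8
grasp_force: 48.8
```

Request:
{"op": "apply_moves", "data": {"xyz": [[0, 0, 40], [0, 0, 80], [0, 0, 105], [0, 0, 115], [0, 0, 119]], "angular": [[0, 0, 0], [0, 0, 0], [0, 0, 0], [0, 0, 0], [0, 0, 0]]}}

```text
t: 5.12
tool_pos: [447.9, 84.6, 31.4]
orientation: [3.142, 0.0, -0.018]
wrist_force: [-0.3, 0.6, -1.9]
gripper_width: 25.5
grasp_force: 48.9
```

Request:
{"op": "apply_moves", "data": {"xyz": [[0, 0, 1], [0, 0, 1], [0, 0, 1], [0, 0, 1], [0, 0, 1]], "angular": [[0, 0, 0], [0, 0, 0], [0, 0, 0], [0, 0, 0], [0, 0, 0]], "jaw": 0}}

```text
t: 5.75
tool_pos: [447.6, 85.0, 30.4]
orientation: [-3.142, -0.0, -0.017]
wrist_force: [0.1, -0.9, -0.7]
gripper_width: 85.5
grasp_force: 0.0
```

Request:
{"op": "apply_moves", "data": {"xyz": [[0, 0, -20], [0, 0, -60], [0, 0, -100], [0, 0, -140]], "angular": [[0, 0, 0], [0, 0, 0], [0, 0, 0], [0, 0, 0]]}}

```text
t: 6.25
tool_pos: [447.3, 85.0, 171.7]
orientation: [-3.142, -0.0, -0.017]
wrist_force: [0.7, -0.2, 0.7]
gripper_width: 85.4
grasp_force: 0.0
```

Request:
{"op": "apply_moves", "data": {"xyz": [[-2, 43, -5], [-4, 86, -10], [-6, 130, -15], [-8, 173, -20], [-8, 173, -20]], "angular": [[0, 0, 0.96], [0, 0, 1.92], [0, 0, 2.87], [0, 0, 3.83], [0, 0, 3.83]]}}

```text
t: 6.88
tool_pos: [436.4, -89.9, 190.7]
orientation: [3.142, -0.001, -0.691]
wrist_force: [-0.1, 0.8, 0.0]
gripper_width: 85.5
grasp_force: 0.0
```

```bash
python3 - <<'E'
from plan import *
# stamp
plan([436.551,-87.838,190.3,-.686],[("down",[436.6,-88,61.3,-.686],1),("CLOSE",[436.6,-88,61.3,-.686],1),("lift",[436.6,-88,190,-.686],0),
("carry",[458.5,-283.8,190,.0716],1),("lower",[458.5,-283.8,66,.0716],1),("OPEN",[458.5,-283.8,66,.0716],1),("up",[458.5,-283.8,190,.0716],0),
("pot above",[623.2,92.9,160,.9],1)])
from ov import *
c=capture("top");print(fit(c,"stamp",436.6,-88,(-.686,)))
a=c["color"][130:230,200:430,::-1];cv2.imwrite("pics/t1.png",cv2.resize(a,None,fx=3.4,fy=3.4,interpolation=cv2.INTER_CUBIC))
E
```

```text
down xyz [[0, 0, 43], [0, 0, 86], [0, 0, 129], [0, 0, 129], [0, 0, 129]] ang [[0, 0, -0.0], [0, 0, -0.0], [0, 0, -0.0], [0, 0, -0.0], [0, 0, -0.0]] -> [436.551, -87.838, 61.3, -0.686]
CLOSE xyz [[0, 0, 0], [0, 0, 0], [0, 0, 0], [0, 0, 0], [0, 0, 0]] ang [[0, 0, -0.0], [0, 0, -0.0], [0, 0, -0.0], [0, 0, -0.0], [0, 0, -0.0]] -> [436.551, -87.838, 61.3, -0.686]
lift xyz [[0, 0, -43], [0, 0, -86], [0, 0, -129]] ang [[0, 0, -0.0], [0, 0, -0.0], [0, 0, -0.0]] -> [436.551, -87.838, 190.3, -0.686]
carry xyz [[28, 28, 0], [56, 55, 0], [85, 83, 0], [113, 110, 0], [141, 138, 0]] ang [[0, 0, -0.87], [0, 0, -1.74], [0, 0, -2.6], [0, 0, -3.47], [0, 0, -4.34]] -> [458.239, -283.937, 190.3, 0.071]
lower xyz [[0, 0, 41], [0, 0, 83], [0, 0, 124], [0, 0, 124], [0, 0, 124]] ang [[0, 0, -0.0], [0, 0, -0.0], [0, 0, -0.0], [0, 0, -0.0], [0, 0, -0.0]] -> [458.239, -283.937, 66.3, 0.071]
OPEN xyz [[0, 0, 0], [0, 0, 0], [0, 0, 0], [0, 0, 0], [0, 0, 0]] ang [[0, 0, -0.0], [0, 0, -0.0], [0, 0, -0.0], [0, 0, -0.0], [0, 0, -0.0]] -> [458.239, -283.937, 66.3, 0.071]
up xyz [[0, 0, -41], [0, 0, -83], [0, 0, -124]] ang [[0, 0, -0.0], [0, 0, -0.0], [0, 0, -0.0]] -> [458.239, -283.937, 190.3, 0.071]
pot above xyz [[24, -46, 4], [48, -91, 8], [72, -137, 11], [96, -182, 15], [120, -228, 19]] ang [[0, 0, -0.59], [0, 0, -1.19], [0, 0, -1.78], [0, 0, -2.38], [0, 0, -2.97]] -> [561.651, -47.949, 171.3, 0.59]
pot above xyz [[43, -28, 4], [86, -55, 7], [129, -83, 11], [129, -83, 11], [129, -83, 11]] ang [[0, 0, -0.59], [0, 0, -1.19], [0, 0, -1.78], [0, 0, -1.78], [0, 0, -1.78]] -> [622.687, 92.779, 160.3, 0.901]
(array([441.36 , -90.574,  -0.626]), np.float64(1917.5), 2175)
```

View pics/t1.png

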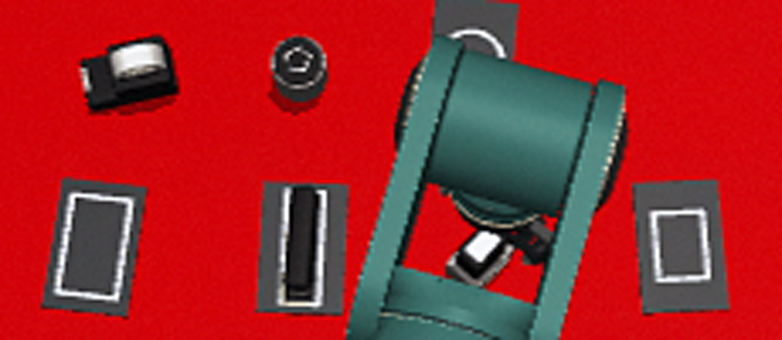

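The stapler stands in its outline, at about (303,243) in the crop. The stamp is next.

Request:
{"op": "apply_moves", "data": {"xyz": [[0, 0, 43], [0, 0, 86], [0, 0, 115], [0, 0, 129], [0, 0, 129]], "angular": [[0, 0, 0], [0, 0, 0], [0, 0, 0], [0, 0, 0], [0, 0, 0]]}}

```text
t: 7.55
tool_pos: [436.5, -87.3, 61.1]
orientation: [3.141, 0.001, -0.684]
wrist_force: [-0.3, 0.9, 1.3]
gripper_width: 85.5
grasp_force: 0.0
```

Request:
{"op": "apply_moves", "data": {"xyz": [[0, 0, 0], [0, 0, 0], [0, 0, 0], [0, 0, 0], [0, 0, 0]], "angular": [[0, 0, 0], [0, 0, 0], [0, 0, 0], [0, 0, 0], [0, 0, 0]], "jaw": 1}}

```text
t: 8.18
tool_pos: [437.0, -88.0, 62.0]
orientation: [-3.141, -0.001, -0.686]
wrist_force: [-0.5, -0.6, 6.3]
gripper_width: 29.7
grasp_force: 49.4
```

Request:
{"op": "apply_moves", "data": {"xyz": [[0, 0, -20], [0, 0, -60], [0, 0, -100], [0, 0, -129]], "angular": [[0, 0, 0], [0, 0, 0], [0, 0, 0], [0, 0, 0]]}}

```text
t: 8.68
tool_pos: [436.6, -87.9, 192.1]
orientation: [-3.141, -0.001, -0.686]
wrist_force: [0.2, -0.6, -1.0]
gripper_width: 29.4
grasp_force: 49.1
```

Request:
{"op": "apply_moves", "data": {"xyz": [[28, 28, 0], [56, 55, 0], [85, 83, 0], [113, 110, 0], [141, 138, 0]], "angular": [[0, 0, -0.87], [0, 0, -1.74], [0, 0, -2.6], [0, 0, -3.47], [0, 0, -4.34]]}}

```text
t: 9.3
tool_pos: [458.2, -285.2, 190.2]
orientation: [-3.141, 0.0, 0.077]
wrist_force: [0.2, -0.0, -0.7]
gripper_width: 30.0
grasp_force: 49.2
```

Request:
{"op": "apply_moves", "data": {"xyz": [[0, 0, 30], [0, 0, 75], [0, 0, 105], [0, 0, 120], [0, 0, 124]], "angular": [[0, 0, 0], [0, 0, 0], [0, 0, 0], [0, 0, 0], [0, 0, 0]]}}

```text
t: 9.93
tool_pos: [458.2, -283.9, 66.1]
orientation: [-3.141, 0.001, 0.072]
wrist_force: [-5.5, 1.3, 13.3]
gripper_width: 29.5
grasp_force: 50.7
```

Contact is light (13 N), so I'll open.

Request:
{"op": "apply_moves", "data": {"xyz": [[0, 0, 0], [0, 0, 0], [0, 0, 0], [0, 0, 0], [0, 0, 0]], "angular": [[0, 0, 0], [0, 0, 0], [0, 0, 0], [0, 0, 0], [0, 0, 0]], "jaw": 0}}

```text
t: 10.55
tool_pos: [458.3, -283.9, 66.4]
orientation: [3.141, -0.0, 0.072]
wrist_force: [-0.1, 0.2, -0.2]
gripper_width: 85.2
grasp_force: 0.0
```

Request:
{"op": "apply_moves", "data": {"xyz": [[0, 0, -20], [0, 0, -60], [0, 0, -100], [0, 0, -124]], "angular": [[0, 0, 0], [0, 0, 0], [0, 0, 0], [0, 0, 0]]}}

```text
t: 11.05
tool_pos: [458.6, -284.2, 194.2]
orientation: [3.14, -0.003, 0.072]
wrist_force: [0.2, -0.5, -0.8]
gripper_width: 85.6
grasp_force: 0.0
```

Request:
{"op": "apply_moves", "data": {"xyz": [[24, -46, 4], [48, -91, 8], [72, -137, 11], [96, -182, 15], [120, -228, 19]], "angular": [[0, 0, -0.59], [0, 0, -1.19], [0, 0, -1.78], [0, 0, -2.38], [0, 0, -2.97]]}}

```text
t: 11.68
tool_pos: [562.3, -46.3, 173.0]
orientation: [3.14, -0.001, 0.594]
wrist_force: [0.6, -0.7, 0.0]
gripper_width: 85.3
grasp_force: 0.0
```

Request:
{"op": "apply_moves", "data": {"xyz": [[43, -28, 4], [86, -55, 7], [129, -83, 11], [129, -83, 11], [129, -83, 11]], "angular": [[0, 0, -0.59], [0, 0, -1.19], [0, 0, -1.78], [0, 0, -1.78], [0, 0, -1.78]]}}

```text
t: 12.3
tool_pos: [622.6, 92.7, 161.2]
orientation: [3.141, -0.0, 0.901]
wrist_force: [0.5, -0.1, -0.4]
gripper_width: 85.1
grasp_force: 0.0
```

```bash
python3 - <<'E'
from plan import *
plan([622.687,92.779,160.3,.901],[("down",[623.2,92.9,28.3,.901],1),("CLOSE",[623.2,92.9,28.3,.901],1),("lift",[623.2,92.9,130,.901],0),
("carry",[643,-76.8,130,1.3],1),("lower",[643,-76.8,33,1.3],1),("OPEN",[643,-76.8,33,1.3],1),("up",[643,-76.8,160,1.3],0),
("disp above",[618.2,253.5,160,1.84],1)])
E
```

```text
down xyz [[0, 0, 44], [0, 0, 88], [0, 0, 132], [0, 0, 132], [0, 0, 132]] ang [[0, 0, -0.0], [0, 0, -0.0], [0, 0, -0.0], [0, 0, -0.0], [0, 0, -0.0]] -> [622.687, 92.779, 28.3, 0.901]
CLOSE xyz [[0, 0, 0], [0, 0, 0], [0, 0, 0], [0, 0, 0], [0, 0, 0]] ang [[0, 0, -0.0], [0, 0, -0.0], [0, 0, -0.0], [0, 0, -0.0], [0, 0, -0.0]] -> [622.687, 92.779, 28.3, 0.901]
lift xyz [[0, 0, -51], [0, 0, -102]] ang [[0, 0, -0.0], [0, 0, -0.0]] -> [622.687, 92.779, 130.3, 0.901]
carry xyz [[-30, 30, 0], [-60, 60, 0], [-90, 91, 0], [-120, 121, 0], [-120, 121, 0]] ang [[0, 0, -0.57], [0, 0, -1.15], [0, 0, -1.72], [0, 0, -2.29], [0, 0, -2.29]] -> [643.046, -76.415, 130.3, 1.301]
lower xyz [[0, 0, 48], [0, 0, 97], [0, 0, 97], [0, 0, 97], [0, 0, 97]] ang [[0, 0, 0.0], [0, 0, 0.0], [0, 0, 0.0], [0, 0, 0.0], [0, 0, 0.0]] -> [643.046, -76.415, 33.3, 1.301]
OPEN xyz [[0, 0, 0], [0, 0, 0], [0, 0, 0], [0, 0, 0], [0, 0, 0]] ang [[0, 0, 0.0], [0, 0, 0.0], [0, 0, 0.0], [0, 0, 0.0], [0, 0, 0.0]] -> [643.046, -76.415, 33.3, 1.301]
up xyz [[0, 0, -42], [0, 0, -85], [0, 0, -127]] ang [[0, 0, 0.0], [0, 0, 0.0], [0, 0, 0.0]] -> [643.046, -76.415, 160.3, 1.301]
disp above xyz [[52, -19, 0], [104, -37, 0], [155, -56, 0], [207, -74, 0], [259, -93, 0]] ang [[0, 0, -0.52], [0, 0, -1.03], [0, 0, -1.55], [0, 0, -2.06], [0, 0, -2.58]] -> [622.53, 198.01, 160.3, 1.751]
disp above xyz [[55, 6, 0], [55, 6, 0], [55, 6, 0], [55, 6, 0], [55, 6, 0]] ang [[0, 0, -0.51], [0, 0, -0.51], [0, 0, -0.51], [0, 0, -0.51], [0, 0, -0.51]] -> [618.577, 253.195, 160.3, 1.84]
```

Request:
{"op": "apply_moves", "data": {"xyz": [[0, 0, 44], [0, 0, 88], [0, 0, 118], [0, 0, 132], [0, 0, 132]], "angular": [[0, 0, 0], [0, 0, 0], [0, 0, 0], [0, 0, 0], [0, 0, 0]]}}

```text
t: 12.92
tool_pos: [622.5, 92.2, 28.6]
orientation: [-3.141, 0.0, 0.9]
wrist_force: [0.1, -1.0, 0.1]
gripper_width: 85.4
grasp_force: 0.0
```

Request:
{"op": "apply_moves", "data": {"xyz": [[0, 0, 0], [0, 0, 0], [0, 0, 0], [0, 0, 0], [0, 0, 0]], "angular": [[0, 0, 0], [0, 0, 0], [0, 0, 0], [0, 0, 0], [0, 0, 0]], "jaw": 1}}

```text
t: 13.55
tool_pos: [623.4, 92.9, 30.2]
orientation: [3.14, -0.001, 0.901]
wrist_force: [-1.3, -1.3, 8.1]
gripper_width: 52.6
grasp_force: 52.7
```

Request:
{"op": "apply_moves", "data": {"xyz": [[0, 0, -20], [0, 0, -50], [0, 0, -80], [0, 0, -102]], "angular": [[0, 0, 0], [0, 0, 0], [0, 0, 0], [0, 0, 0]]}}

```text
t: 14.05
tool_pos: [623.0, 92.9, 133.2]
orientation: [3.14, -0.002, 0.901]
wrist_force: [-0.8, -0.2, -0.9]
gripper_width: 52.5
grasp_force: 52.7
```

Request:
{"op": "apply_moves", "data": {"xyz": [[-30, 30, 0], [-60, 60, 0], [-90, 91, 0], [-120, 121, 0], [-120, 121, 0]], "angular": [[0, 0, -0.57], [0, 0, -1.15], [0, 0, -1.72], [0, 0, -2.29], [0, 0, -2.29]]}}

```text
t: 14.68
tool_pos: [643.0, -78.8, 130.8]
orientation: [3.141, 0.0, 1.299]
wrist_force: [1.0, 0.6, -1.1]
gripper_width: 52.7
grasp_force: 52.7
```

Request:
{"op": "apply_moves", "data": {"xyz": [[0, 0, 30], [0, 0, 65], [0, 0, 85], [0, 0, 93], [0, 0, 97]], "angular": [[0, 0, 0], [0, 0, 0], [0, 0, 0], [0, 0, 0], [0, 0, 0]]}}

```text
t: 15.3
tool_pos: [643.4, -76.2, 34.1]
orientation: [3.141, -0.0, 1.301]
wrist_force: [-14.3, 1.9, 33.0]
gripper_width: 52.9
grasp_force: 56.0
```

Request:
{"op": "apply_moves", "data": {"xyz": [[0, 0, 0], [0, 0, 0], [0, 0, 0], [0, 0, 0], [0, 0, 0]], "angular": [[0, 0, 0], [0, 0, 0], [0, 0, 0], [0, 0, 0], [0, 0, 0]], "jaw": 0}}

```text
t: 15.92
tool_pos: [643.0, -76.4, 33.4]
orientation: [3.142, 0.0, 1.3]
wrist_force: [-0.2, -0.3, -0.1]
gripper_width: 85.6
grasp_force: 0.0
```

Request:
{"op": "apply_moves", "data": {"xyz": [[0, 0, -20], [0, 0, -60], [0, 0, -100], [0, 0, -127]], "angular": [[0, 0, 0], [0, 0, 0], [0, 0, 0], [0, 0, 0]]}}

```text
t: 16.42
tool_pos: [643.4, -76.4, 164.2]
orientation: [3.139, -0.0, 1.3]
wrist_force: [0.4, -0.0, -0.2]
gripper_width: 85.4
grasp_force: 0.0
```

Request:
{"op": "apply_moves", "data": {"xyz": [[52, -19, 0], [104, -37, 0], [155, -56, 0], [207, -74, 0], [259, -93, 0]], "angular": [[0, 0, -0.52], [0, 0, -1.03], [0, 0, -1.55], [0, 0, -2.06], [0, 0, -2.58]]}}

```text
t: 17.05
tool_pos: [622.3, 199.9, 162.2]
orientation: [3.14, -0.0, 1.754]
wrist_force: [0.9, -0.0, 0.3]
gripper_width: 85.3
grasp_force: 0.0
```

Request:
{"op": "apply_moves", "data": {"xyz": [[55, 6, 0], [55, 6, 0], [55, 6, 0], [55, 6, 0]], "angular": [[0, 0, -0.51], [0, 0, -0.51], [0, 0, -0.51], [0, 0, -0.51]]}}

```text
t: 17.55
tool_pos: [618.8, 252.2, 161.0]
orientation: [3.141, 0.0, 1.838]
wrist_force: [0.4, -0.3, -0.1]
gripper_width: 85.6
grasp_force: 0.0
```

```bash
python3 - <<'E'
from plan import *
g=[444.3+10*np.cos(.09),288.4-10*np.sin(.09)]
plan([618.577,253.195,160.3,1.84],[("down",[618.2,253.5,27.3,1.84],1),("CLOSE",[618.2,253.5,27.3,1.84],1),("lift",[618.2,253.5,140,1.84],0),
("carry",[*g,140,3.051],1),("lower",[*g,32,3.051],1),("up",[*g,200,3.051],0),("away",[480,60,260,3.051],1)],deg=9.5)
E
```

```text
down xyz [[0, 0, 44], [0, 0, 89], [0, 0, 133], [0, 0, 133], [0, 0, 133]] ang [[0, 0, -0.0], [0, 0, -0.0], [0, 0, -0.0], [0, 0, -0.0], [0, 0, -0.0]] -> [618.577, 253.195, 27.3, 1.84]
CLOSE xyz [[0, 0, 0], [0, 0, 0], [0, 0, 0], [0, 0, 0], [0, 0, 0]] ang [[0, 0, -0.0], [0, 0, -0.0], [0, 0, -0.0], [0, 0, -0.0], [0, 0, -0.0]] -> [618.577, 253.195, 27.3, 1.84]
lift xyz [[0, 0, -38], [0, 0, -75], [0, 0, -113]] ang [[0, 0, -0.0], [0, 0, -0.0], [0, 0, -0.0]] -> [618.577, 253.195, 140.3, 1.84]
carry xyz [[10, -19, 0], [19, -37, 0], [29, -56, 0], [38, -74, 0], [48, -93, 0]] ang [[0, 0, -0.87], [0, 0, -1.74], [0, 0, -2.6], [0, 0, -3.47], [0, 0, -4.34]] -> [516.16, 274.732, 140.3, 2.597]
carry xyz [[20, -7, 0], [40, -14, 0], [60, -21, 0], [60, -21, 0], [60, -21, 0]] ang [[0, 0, -0.87], [0, 0, -1.73], [0, 0, -2.6], [0, 0, -2.6], [0, 0, -2.6]] -> [453.954, 287.824, 140.3, 3.051]
lower xyz [[0, 0, 54], [0, 0, 108], [0, 0, 108], [0, 0, 108], [0, 0, 108]] ang [[0, 0, 0.0], [0, 0, 0.0], [0, 0, 0.0], [0, 0, 0.0], [0, 0, 0.0]] -> [453.954, 287.824, 32.3, 3.051]
up xyz [[0, 0, -56], [0, 0, -112], [0, 0, -168]] ang [[0, 0, 0.0], [0, 0, 0.0], [0, 0, 0.0]] -> [453.954, 287.824, 200.3, 3.051]
away xyz [[-9, -45, -12], [-18, -90, -24], [-28, -135, -36], [-37, -180, -48], [-46, -225, -60]] ang [[0, 0, 0.0], [0, 0, 0.0], [0, 0, 0.0], [0, 0, 0.0], [0, 0, 0.0]] -> [479.469, 59.592, 260.3, 3.051]
```

Request:
{"op": "apply_moves", "data": {"xyz": [[0, 0, 44], [0, 0, 89], [0, 0, 120], [0, 0, 133], [0, 0, 133]], "angular": [[0, 0, 0], [0, 0, 0], [0, 0, 0], [0, 0, 0], [0, 0, 0]]}}

```text
t: 18.18
tool_pos: [618.7, 252.7, 27.4]
orientation: [-3.141, 0.0, 1.839]
wrist_force: [-0.3, 0.7, -0.2]
gripper_width: 85.2
grasp_force: 0.0
```

Request:
{"op": "apply_moves", "data": {"xyz": [[0, 0, 0], [0, 0, 0], [0, 0, 0], [0, 0, 0], [0, 0, 0]], "angular": [[0, 0, 0], [0, 0, 0], [0, 0, 0], [0, 0, 0], [0, 0, 0]], "jaw": 1, "force": 70}}

```text
t: 18.8
tool_pos: [619.2, 253.4, 29.0]
orientation: [3.14, -0.0, 1.84]
wrist_force: [-1.3, -1.7, 5.3]
gripper_width: 49.1
grasp_force: 74.4
```

Request:
{"op": "apply_moves", "data": {"xyz": [[0, 0, -20], [0, 0, -50], [0, 0, -85], [0, 0, -113]], "angular": [[0, 0, 0], [0, 0, 0], [0, 0, 0], [0, 0, 0]]}}

```text
t: 19.3
tool_pos: [618.6, 253.3, 143.2]
orientation: [3.14, -0.0, 1.84]
wrist_force: [-0.3, -0.6, -4.3]
gripper_width: 48.8
grasp_force: 73.8
```

Request:
{"op": "apply_moves", "data": {"xyz": [[10, -19, 0], [19, -37, 0], [29, -56, 0], [38, -74, 0], [48, -93, 0]], "angular": [[0, 0, -0.87], [0, 0, -1.74], [0, 0, -2.6], [0, 0, -3.47], [0, 0, -4.34]]}}

```text
t: 19.92
tool_pos: [515.4, 274.9, 141.6]
orientation: [3.141, 0.0, 2.602]
wrist_force: [-0.5, -0.8, -3.5]
gripper_width: 48.7
grasp_force: 73.7
```

Request:
{"op": "apply_moves", "data": {"xyz": [[20, -7, 0], [40, -14, 0], [60, -21, 0], [60, -21, 0], [60, -21, 0]], "angular": [[0, 0, -0.87], [0, 0, -1.73], [0, 0, -2.6], [0, 0, -2.6], [0, 0, -2.6]]}}

```text
t: 20.55
tool_pos: [454.3, 287.9, 141.2]
orientation: [3.141, 0.001, 3.049]
wrist_force: [0.5, 0.3, -4.0]
gripper_width: 48.9
grasp_force: 73.7
```

Request:
{"op": "apply_moves", "data": {"xyz": [[0, 0, 35], [0, 0, 75], [0, 0, 95], [0, 0, 104], [0, 0, 107]], "angular": [[0, 0, 0], [0, 0, 0], [0, 0, 0], [0, 0, 0], [0, 0, 0]]}}

```text
t: 21.18
tool_pos: [454.4, 288.1, 33.9]
orientation: [3.141, 0.001, 3.051]
wrist_force: [-0.4, -0.2, -5.2]
gripper_width: 49.1
grasp_force: 73.5
```

Request:
{"op": "apply_moves", "data": {"xyz": [[0, 0, 0], [0, 0, 0], [0, 0, 0], [0, 0, 0], [0, 0, 0]], "angular": [[0, 0, 0], [0, 0, 0], [0, 0, 0], [0, 0, 0], [0, 0, 0]], "jaw": 0}}

```text
t: 21.8
tool_pos: [454.0, 287.9, 33.4]
orientation: [3.142, 0.0, 3.051]
wrist_force: [0.7, -0.8, -0.5]
gripper_width: 84.8
grasp_force: 0.0
```

Request:
{"op": "apply_moves", "data": {"xyz": [[0, 0, -20], [0, 0, -60], [0, 0, -110], [0, 0, -165]], "angular": [[0, 0, 0], [0, 0, 0], [0, 0, 0], [0, 0, 0]]}}

```text
t: 22.3
tool_pos: [453.6, 287.7, 201.2]
orientation: [3.141, 0.0, 3.051]
wrist_force: [0.7, 0.9, 0.0]
gripper_width: 85.5
grasp_force: 0.0
```

```bash
python3 - <<'E'
from h import *
print(state()["tool_pos"],state()["wrist_force"])
c=capture("top");cv2.imwrite("pics/t2.png",cv2.resize(c["color"][120:240,190:440,::-1],None,fx=3.2,fy=3.2,interpolation=cv2.INTER_CUBIC))
E
```

```text
[453.60057924 287.71158608 201.22974669] [0.70494229 0.89678122 0.04750764]
```

View pics/t2.png

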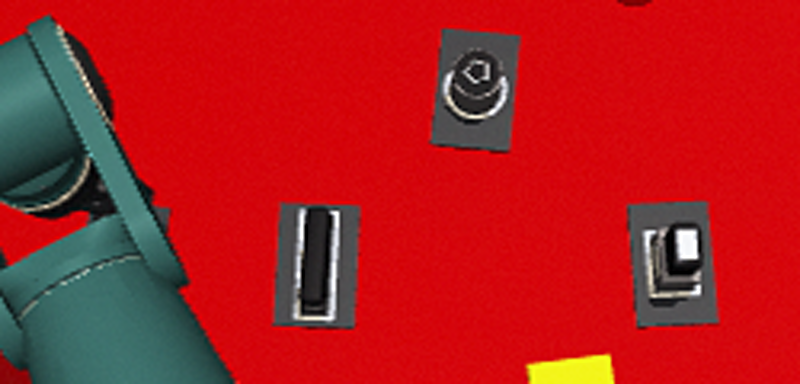

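```bash
python3 - <<'E'
from ov import *
c=capture("top");np.save("pics/o.npy",np.hstack([ov(c,*a,z0=4)[:,:] for a in [("clip_pot",(643,-76.8,0)),("stapler",(447.8,84.7,-.018)),("stamp",(458.5,-283.8,.0716))]]))
E
```

Request:
{"op": "apply_moves", "data": {"xyz": [[-9, -45, -12], [-18, -90, -24], [-28, -135, -36], [-37, -180, -48], [-46, -225, -60]], "angular": [[0, 0, 0], [0, 0, 0], [0, 0, 0], [0, 0, 0], [0, 0, 0]]}}

```text
t: 23.02
tool_pos: [479.1, 58.2, 259.8]
orientation: [3.141, 0.001, 3.051]
wrist_force: [0.0, -0.2, 0.5]
gripper_width: 85.4
grasp_force: 0.0
```

Request:
{"op": "apply_moves", "data": {"xyz": [[0, 0, 0], [0, 0, 0]], "angular": [[0, 0, 0], [0, 0, 0]]}}

```text
t: 23.28
tool_pos: [479.3, 59.9, 258.7]
orientation: [3.141, 0.0, 3.051]
wrist_force: [0.7, 0.7, 0.5]
gripper_width: 85.3
grasp_force: 0.0
```

```bash
python3 - <<'E'
from ov import *
c=capture("top");a=np.load("pics/o.npy");d=ov(c,"dispenser",(444.3,288.4,-.09),z0=4)
cv2.imwrite("pics/f.png",np.vstack([np.hstack([a[:,:300],a[:,300:600]]),np.hstack([a[:,600:],d])]))
E
```

```text
(no output)
```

View pics/f.png

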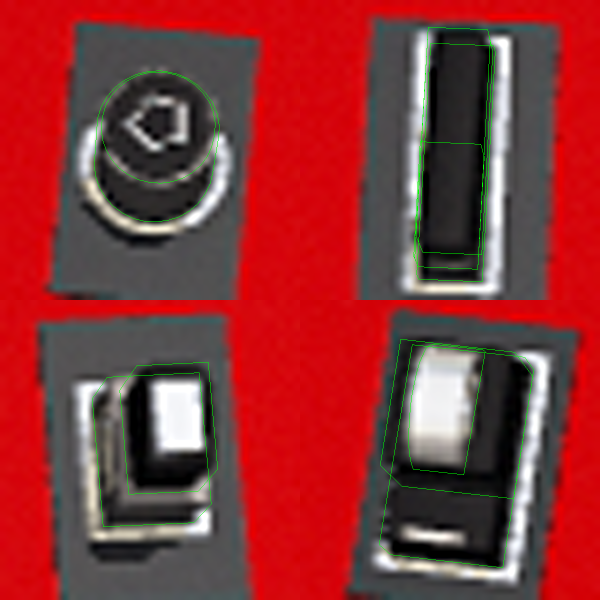

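The overlays show all four tools within about 3 mm of their outlines, upright and squared up. The gripper is clear, so I'm handing the job in.

```bash
python3 -c "
from bench import job_done
print(job_done())"
```

```text
the job is handed in; nothing more can be done
None
```

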